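Take a contact-plate surface sample

ROBOT

A 6-joint arm with a two-finger parallel gripper is mounted at the origin on a cart in front of the work surface, level with it; the furniture and walls round the work are solid. World frame = base frame: x ahead of the robot, y to its left, z up, the work surface at z = 0. Lengths are in m, angles in degrees, forces in N, time in s.
With the tool pointing down it reaches from about 0.325 to 0.775 m from the base axis. Payload 5.5 kg.
Tool frame: the origin (TCP) lies between the finger pads; the fingertips stand 8 mm ahead of it and the grasp point (between the pads) lies 11 mm behind it (robot.tip_reach is the distance from the TCP to the fingertips, in m); z points along the fingers, y is the line along which they close (so a half turn about z gives the same grasp; the last joint's range is limited). The gripper opens to 88 mm and grips with 3 to 60 N. Pads are 20 mm wide; open, the fingers measure 115 mm over their backs; the gripper's body (75 mm by 178 mm) begins 61 mm behind the grasp point.
Start: joints at [69.402, 5.22, 70.514, -0, 104.267, -3.249], TCP at [0.179, 0.573, 0.231] pointing down, gripper open.
Joint ranges: [-164.24, 164.24], [-49.07, 125.15], [9.68, 141.18], [-86.29, 266.29], [3.28, 154.24], [-151.56, 151.56]. Speed limits (degrees/s): [147.25, 147.25, 172.46, 180, 180, 180].

INTERFACE

Orientations are given as a 3x3 rotation matrix whose columns are the frame's x, y, z axes.
In Python, from rig import robot, imaging gives the robot as it stands.
- The arm moves only by the tool apply_moves, never from a script. Its argument "commands" is a list of rows, each a list of 6 numbers: the shift along the tool's x, y, z normalised to -1 to 1, where 1 is 50 mm, then the turn, a rotation vector about the tool's x, y, z normalised to -1 to 1, where 1 is 180 degrees. In form: [[x, y, z, wx, wy, wz], ...]. A call has 1 to 8 rows; each row shifts and turns the commanded pose from where the row before left it, along the tool's axes as they then stand; what a row does not reach is not made up. A row lasts 1/8 s, in which the tool goes at most 62.5 mm and 10.7 degrees, less where a joint would pass 70% of its speed; a pose out of reach is approached as far as the arm can. A call with a number of a shift or a turn outside -1 to 1 is refused whole. A call with a gripper value outside its range is refused whole. "claw" is the opening, from 0 (shut) to 1 (fully open), set as the call begins (left out, the last holds). The fingers move at their own pace and stop on an object; the grip force is fixed at half the most. Time passes only in rows, so rows that do not move let the fingers close. It gives the time, the measured TCP pose, the force, the opening and the grip force at its end, in the units of the state.
- robot.read_state(): the state, without advancing time (a new reading comes with each control period).
- imaging.get_image(name): name is "scene" or "top"; returns the picture (480x640x3 uint8, blue, green, red); there is no depth.
- imaging.camera_info(name): a dict with "camera_matrix" (3x3 intrinsics, pixels), "dist" ([k1, k2, p1, p2, k3] as OpenCV has them; the pictures are not rectified), "extrinsics" (4x4, takes a point from world to camera coordinates). Camera axes: x right, y down, z forward; pixel columns grow to the right and rows downward; lengths in m; the calibration is good to about 2 mm. A picture is of the moment at which its call begins. camera_info takes no time and is no camera call.
- robot.finish_job(): hands the job in; it is judged then, once.
The state is a dict: "clock": time; "qpos": joint angles; "joint_velocities": joint speeds; "joint_torque": joint torques, N m; "ee_pos": TCP position; "tool_rot": TCP orientation; "ft_force": force on the tool from outside, world axes, zero at the start; "wrist_torque": the same for the moment, N m; "opening": opening from 0.0 (shut) to 1.0 (fully open); "finger_force": force on a finger pad.
Only numpy, scipy, OpenCV 4.12 (cv2) and the standard library are available. Lean on these libraries where they do the work, as an engineer would, in place of code of your own. Each camera call takes 0.05 s, during which the arm holds its last target. There are 200 camera calls.

TASK

Take a surface sample of the bench: lift the contact-plate applicator out of its stand, set its plate down flat inside the smaller of the two taped squares (the larger one is for swabbing), and with the handle upright press gently until the lower edge of the handle's metal collar lies on the dark band of the stem. Keep up that light pressure for at least five seconds and finish while still holding and pressing it there, never driving the spring hard against its stop. The plate may touch the bench nowhere else, and the other things on the bench stay where they are.

Things in the scene. Friction and masses are not known exactly. Their poses are not given: they have to be found in the camera images.
- applicator: hand applicator for contact plates, upright, 114 mm tall, 160 g; from the top: black ribbed handle, 30 x 30 mm square along x and y, from z = 52 to 106 mm; metal collar (29 mm across) down to z = 40 mm; steel stem; flange; contact plate looking down. Origin on the axis, at the plate's face while the spring is out; z up the axis. Hangs in the stand by its flange, lifts straight out.
- plate_holder: sprung lower part of the applicator, which slides up into the handle: stem with a dark band 31.5 to 36.5 mm above the face, metal flange (74 mm across, 12 to 17 mm above the face), contact plate (white dish 60 mm across, cream face 52 mm across). Origin at the centre of the plate's face, z up the axis
- plate_face (a point): centre of the contact plate's cream face, the lowest point of the applicator; z up the axis
- grip (a point): where to hold the applicator: on the axis, in the handle, 82 mm above the applicator's origin; axes as the applicator's
- plunger (a joint): how far the plate holder is pushed up into the handle, m: 0 is spring fully out, 0.012 the hard stop. The spring pushes 2 N at 0 and 0.5 N more for each millimetre. The collar's lower edge is on the dark band from 0.0035 to 0.0085 (about 4 to 6 N), on its middle at 0.006 (5 N).
- stand: stand of the applicator, fixed: a bent steel bridge, 104 x 130 mm over its feet and 34 mm tall, with a 66 mm round hole in the top plate in which the plate hangs, its face 22 mm above the bench; origin at the bench under the hole's centre
- small_square: the sampling spot: four flat corner marks of tan masking tape (12 mm wide) on the worktop that frame a square 80 x 80 mm inside; origin at its centre on the worktop, x and y along its sides
- large_square: the swabbing area: four like corner marks of the same tape that frame a square 120 x 120 mm inside, to be left alone; origin at its centre on the worktop
- petri_dish: spare contact plate, a petri dish 59 mm across and 15 mm tall that lies in front of the stand; origin under its centre; leave it
- beaker: glass beaker, 60 mm across and 70 mm tall, behind the stand; origin under its centre; leave it
- lab_timer: white countdown timer, 62 x 68 x 18 mm, beside (its +y side) the small square; origin under its centre; leave it
- marker_pen: marker pen, 135 mm long along its y, 17 mm thick, lying beside (its +y side) the large square; origin under its centre; leave it

How it is judged (in metres and radians):
On the way, in this order (a step that is already met when the one before it is completed fails the run):
1. the applicator is lifted clear of its stand in the gripper (height (world z) of plate_face above 0.045 m and contact force between the fingers and applicator above 2 N), for 0.1 s.
2. the plate lies flat inside the small square, handle upright, the collar on the dark band, for five seconds (horizontal distance between plate_face and small_square below 0.01 m and height (world z) of plate_face below 0.002 m and angle between plate_face's own z axis and vertical below 0.06 rad and angle between applicator's own z axis and vertical below 0.07 rad and value of joint plunger between 0.0035 and 0.0085 m and contact force between plate_holder and anything else above 2.5 N), for 4.8 s.
At the end, for the whole second after the job is handed in: the gripper still holds the applicator and presses it: plate face flat on the worktop (within 2 mm and 3.4 degrees), its centre within 10 mm of the small square's centre, handle upright within 4 degrees, plunger between 3.5 and 8.5 mm (collar edge on the dark band), the contact not below 2.5 N (all of step 2 and contact force between the fingers and applicator above 2 N); the arm keeps its last pose, push and grip.
It fails at once if the contact plate touches the bench away from the small square (height (world z) of plate_face below 0.004 m and horizontal distance between plate_face and small_square above 0.015 m).
It fails at once if the applicator is tipped over (angle between applicator's own z axis and vertical above 0.6 rad).
It fails at once if the plate is pressed with more than 12 N (contact force between plate_holder and anything else above 12 N).
It fails at once if a thing beside the work is pushed away (distance of any of petri_dish, beaker, lab_timer, marker_pen from where it was at the start of the episode above 0.02 m).
It also fails if it takes over 51 s, if anything falls off the work surface, if the arm or the gripper's body presses on something with over 40 N, if the wrist force passes 120 N, or if a joint passes its speed limit or range.

## Working session

There is one attempt and no reset: what is moved stays moved. The work goes in short steps, Python scripts to look and compute and a tool call to move; the robot and the scene stay as the last step left them, time stands still between calls to the robot, and variables do not carry over. Pictures are saved under pics/ and viewed, at most 10 in all, crops included, and the job is handed in when it is done.

Besides the shell and the picture viewer there is one more tool, called after ">>>" as name(argument=value, ...) on one line, values as JSON. apply_moves: Moves the arm, as the interface text tells. Scaled input: -1 to 1 covers 50 mm each way for a shift and 180 degrees each way for a turn. Its arguments: {"type":"object","properties":{"commands":{"type":"array","items":{"type":"array","items":{"type":"number","minimum":-1,"maximum":1}}},"claw":{"type":"number"}},"required":["commands"]}

```bash
mkdir -p pics; ls
python3 - <<'E'
from rig import robot, imaging
import cv2,numpy as np
np.set_printoptions(precision=4,suppress=True)
for n in("scene","top"):
    im=imaging.get_image(n); cv2.imwrite(f"pics/{n}0.png",im)
    c=imaging.camera_info(n); E=np.array(c["extrinsics"]); print(n,np.array(c["camera_matrix"]),c["dist"],(-E[:3,:3].T@E[:3,3]))
s=robot.read_state(); print(s)
E
```

```text
pics
scene [[605.4126   0.     323.8827]
 [  0.     605.4126 245.382 ]
 [  0.       0.       1.    ]] [-0.1963  0.      0.      0.      0.    ] [-0.0598 -0.9619  0.6205]
top [[569.5653   0.     315.5803]
 [  0.     569.5653 241.8093]
 [  0.       0.       1.    ]] [-0.07  0.    0.    0.    0.  ] [ 0.3117 -0.0194  1.3052]
{'clock': 0.1, 'qpos': array([ 69.4028,   5.2588,  70.574 ,  -0.0012, 104.2663,  -3.2504]), 'joint_velocities': array([ 0.0628, -0.1128, -0.2084,  0.0519,  0.0405, -0.0205]), 'joint_torque': array([  0.0033, -44.7861, -40.757 ,   0.0701,   0.0285,  -0.0001]), 'ee_pos': array([0.1788, 0.5725, 0.2296]), 'tool_rot': array([[-0.9545,  0.2982, -0.0006],
       [ 0.2982,  0.9545, -0.0016],
       [ 0.0001, -0.0017, -1.    ]]), 'ft_force': array([ 0.6105, -0.2176,  0.073 ]), 'wrist_torque': array([-0.0333,  0.0158, -0.0325]), 'finger_force': 0.0, 'opening': 1.0056391110477945}
```

View pics/scene0.png

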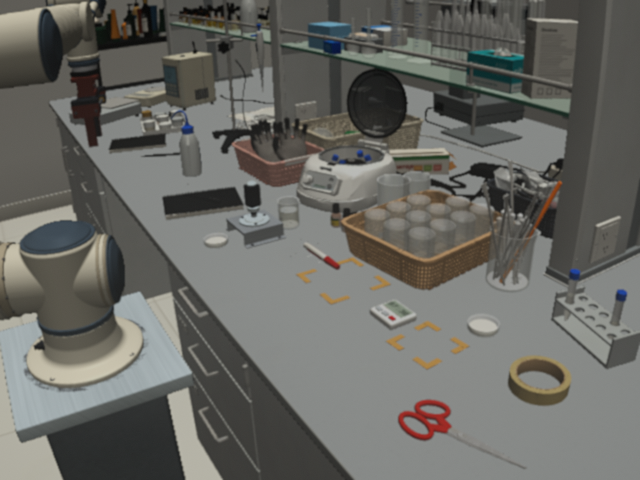

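View pics/top0.png

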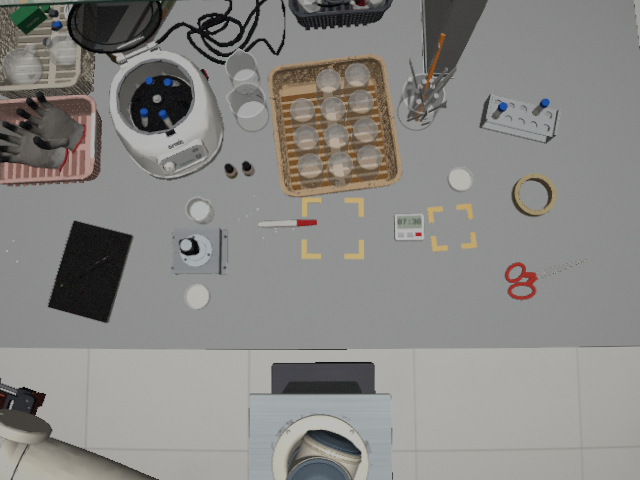

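Scene: the applicator stands at about (253,205) in scene and (195,250) in top. The small square is at (452,227) in top, with the timer on its left at (409,227). Next I'll measure the tape and look closer at the applicator.

```bash
cat > h.py <<'E'
import cv2,numpy as np
from rig import robot, imaging
np.set_printoptions(precision=4,suppress=True)
def cam(n):
    c=imaging.camera_info(n); return np.array(c["camera_matrix"]),np.array(c["dist"],float),np.array(c["extrinsics"])
def ray(n,uv):
    K,d,E=cam(n); p=cv2.undistortPoints(np.array(uv,float).reshape(-1,1,2),K,d).reshape(-1,2)
    D=np.c_[p,np.ones(len(p))]@E[:3,:3]; return -E[:3,:3].T@E[:3,3],D
def plane(n,uv,z):
    o,D=ray(n,uv); return (o+D*((z-o[2])/D[:,2])[:,None])[:,:2]
def proj(n,P):
    K,d,E=cam(n); return cv2.projectPoints(np.array(P,float).reshape(-1,1,3),cv2.Rodrigues(E[:3,:3])[0],E[:3,3],K,d)[0].reshape(-1,2)
E
python3 - <<'E'
from h import *
top=cv2.imread("pics/top0.png"); sc=cv2.imread("pics/scene0.png")
for n,im,(x0,y0,x1,y1) in(("top",top,(420,195,490,260)),("scene",sc,(380,315,475,375))):
    h=cv2.cvtColor(im,cv2.COLOR_BGR2HSV)
    m=cv2.inRange(h,(10,70,90),(28,255,255)); mm=np.zeros_like(m); mm[y0:y1,x0:x1]=m[y0:y1,x0:x1]
    k,l,st,ce=cv2.connectedComponentsWithStats(mm)
    for i in range(1,k):
        if st[i,4]>15: print(n,st[i],ce[i],plane(n,ce[i],0))
    ys,xs=np.nonzero(mm); w=plane(n,np.c_[xs,ys],0).astype(np.float32); r=cv2.minAreaRect(w); print(r)
a=cv2.resize(top[215:285,155:240],None,fx=6,fy=6,interpolation=cv2.INTER_CUBIC)
b=cv2.resize(sc[170:250,215:300],None,fx=6,fy=6,interpolation=cv2.INTER_CUBIC)[:420]
cv2.imwrite("pics/a.png",cv2.resize(np.hstack([a,b]),(800,329)))
E
```

```text
top [456 204  17  15 125] [465.92 209.2 ] [[ 0.5697 -0.3445]]
top [427 207  16  16 121] [432.9256 212.2975] [[ 0.5629 -0.267 ]]
top [461 232  16  17 132] [470.3182 241.947 ] [[ 0.4925 -0.3514]]
top [431 236  17  16 130] [436.8385 245.1769] [[ 0.4856 -0.2735]]
((0.5276886224746704, -0.3091357946395874), (0.10363417118787766, 0.10367593914270401), 5.131425857543945)
scene [415 321  26  10 128] [427.4297 325.9219] [[ 0.562  -0.2654]]
scene [386 334  18  16 138] [395.529 341.558] [[ 0.484  -0.2723]]
scene [451 337  18  17 150] [458.3533 345.28  ] [[ 0.5683 -0.3427]]
scene [413 357  29  12 162] [426.6852 362.2716] [[ 0.4914 -0.3493]]
((0.526760458946228, -0.30750784277915955), (0.10465075075626373, 0.1042880117893219), 5.1172990798950195)
```

View pics/a.png

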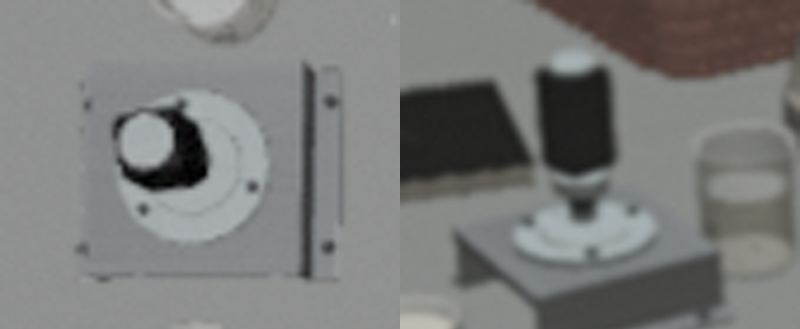

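The crop shows the applicator upright in the stand. Its cap centre is at about (186,245) and its flange centre at about (196,250) in top. Next: handle yaw.

Run:
```python
from h import *
top=cv2.imread("pics/top0.png"); sc=cv2.imread("pics/scene0.png")
cap=plane("top",(186.2,244.8),.136); fl=plane("top",(195.6,250.1),.039); print(cap,fl)
# cap from scene
print(plane("scene",(215+170/4.706,170+62/4.706),.136))
x,y=(cap[0]+fl[0])/2
print("handle corners yaw0 top:",proj("top",[[x+.015*i,y+.015*j,.128] for i,j in((1,1),(1,-1),(-1,-1),(-1,1))]))
# world-rectified view of plane z=.128 (top of handle), 0.25 mm/px : col=-y,row=-x
s=.00025;N=400
g=np.array([[x+(N/2-r)*s,y+(N/2-c)*s,.128] for r in range(N) for c in range(N)])
m=proj("top",g).astype(np.float32).reshape(N,N,2)
a=cv2.remap(top,m,None,cv2.INTER_CUBIC)
mp=proj("scene",g*[1,1,0]+[0,0,.128]).astype(np.float32).reshape(N,N,2)
b=cv2.remap(sc,mp,None,cv2.INTER_CUBIC)
cv2.imwrite("pics/b.png",cv2.convertScaleAbs(np.hstack([a,b]),alpha=1.6,beta=15))
gr=cv2.cvtColor(a,cv2.COLOR_BGR2GRAY); k=(gr<70).astype(np.uint8)
n,l,st,ce=cv2.connectedComponentsWithStats(k); i=1+st[1:,4].argmax(); print(st[i])
cs,_=cv2.findContours((l==i).astype(np.uint8),0,2); h=cv2.convexHull(cs[0])[:,0]
p=cv2.approxPolyDP(h.reshape(-1,1,2),4,True)[:,0]
for q,r in zip(p,np.roll(p,-1,0)): d=r-q; print(q,r,np.hypot(*d)*s*1000,np.degrees(np.arctan2(-d[1],d[0])))
```

```text
[[0.4721 0.2743]] [[0.4732 0.2769]]
[[0.4641 0.2605]]
handle corners yaw0 top: [[179.6977 238.0624]
 [193.7655 237.9497]
 [193.4102 252.0924]
 [179.2945 252.1872]]
[  143   131   161   154 10344]
[254 131] [283 170] 12.150102880222867 -53.36588612403259
[283 170] [300 215] 12.026013470805694 -69.30454926593673
[300 215] [301 260] 11.2527774349269 -88.72696997994329
[301 260] [274 278] 8.112490369793976 -146.30993247402023
[274 278] [212 284] 15.572411502397438 -174.47245984834385
[212 284] [172 270] 10.594810050208546 160.70995378081128
[172 270] [154 257] 5.55090082779363 144.1623470457217
[154 257] [143 229] 7.520804478245662 111.44773632710536
[143 229] [214 141] 28.267693574113895 51.10277965365579
[214 141] [254 131] 10.307764064044152 14.036243467926479
```

View pics/b.png

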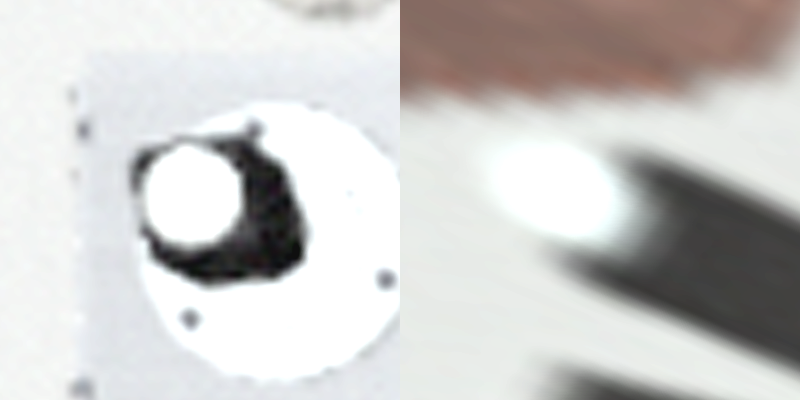

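Applicator axis is about (0.473, 0.2765), handle yaw is about +10°, and the square centre is about (0.527, -0.308). I'll move above the handle, then turn.

>>> apply_moves(commands=[[-0.923, -0.487, 0, 0, 0, 0], [-0.923, -0.487, 0, 0, 0, 0], [-0.923, -0.487, 0, 0, 0, 0], [-0.923, -0.487, 0, 0, 0, 0], [-0.923, -0.487, 0, 0, 0, 0], [-0.923, -0.487, 0, 0, 0, 0], [-0.923, -0.487, 0, 0, 0, 0], [-0.923, -0.487, 0, 0, 0, 0]], claw=1)

```text
clock: 1.1
ee_pos: [0.4741, 0.2752, 0.2302]
tool_rot: [[-0.955, 0.298, -0.001], [0.298, 0.955, -0.0], [0.0, -0.0, -1.0]]
ft_force: [1.0, -0.1, 0.0]
opening: 1.003
finger_force: 0.0
```

>>> apply_moves(commands=[[0, 0, 0, 0, 0, 0.058], [0, 0, 0, 0, 0, 0.058], [0, 0, 0, 0, 0, 0.058], [0, 0, 0, 0, 0, 0.058], [0, 0, 0, 0, 0, 0.058], [0, 0, 0, 0, 0, 0.058], [0, 0, 0, 0, 0, 0], [0, 0, 0, 0, 0, 0]])

```text
clock: 2.1
ee_pos: [0.4732, 0.2767, 0.2303]
tool_rot: [[-0.177, 0.984, -0.0], [0.984, 0.177, -0.0], [-0.0, -0.001, -1.0]]
ft_force: [-0.5, -0.5, 0.3]
opening: 1.0
finger_force: 0.0
```

>>> apply_moves(commands=[[0, 0, 0.5, 0, 0, 0], [0, 0, 0.5, 0, 0, 0], [0, 0, 0.5, 0, 0, 0], [0, 0, 0.5, 0, 0, 0], [0, 0, 0.4, 0, 0, 0], [0, 0, 0.34, 0, 0, 0], [0, 0, 0, 0, 0, 0], [0, 0, 0, 0, 0, 0]])

```text
clock: 3.1
ee_pos: [0.4736, 0.2769, 0.0946]
tool_rot: [[-0.174, 0.985, 0.001], [0.985, 0.174, 0.001], [0.0, 0.001, -1.0]]
ft_force: [0.9, 0.3, 1.1]
opening: 1.003
finger_force: 0.0
```

Run:
```python
from h import *
a=imaging.get_image("top")[190:310,135:255]; b=imaging.get_image("scene")[130:250,195:315]
cv2.imwrite("pics/c.png",cv2.resize(np.hstack([a,b]),(800,400),interpolation=cv2.INTER_CUBIC))
```

```text
(no output)
```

View pics/c.png

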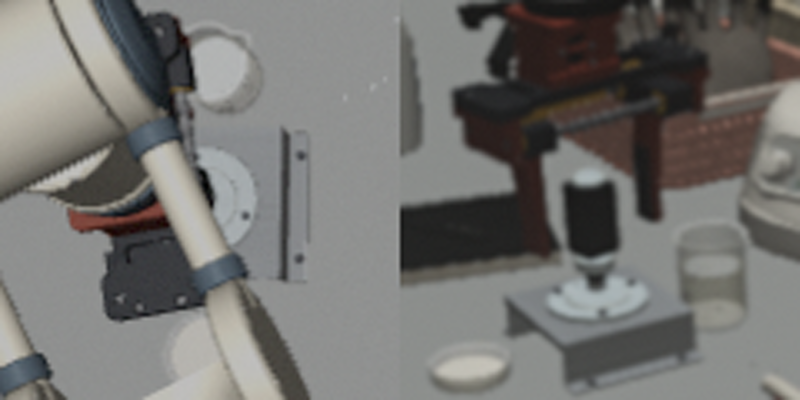

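The handle (593,215 in the crop) stands between the two fingers (540 and 648), and nothing is touching. Closing the gripper now.

>>> apply_moves(commands=[[0, 0, 0, 0, 0, 0], [0, 0, 0, 0, 0, 0], [0, 0, 0, 0, 0, 0], [0, 0, 0, 0, 0, 0], [0, 0, 0, 0, 0, 0], [0, 0, 0, 0, 0, 0], [0, 0, 0, 0, 0, 0], [0, 0, 0, 0, 0, 0]], claw=0)

```text
clock: 4.2
ee_pos: [0.4732, 0.2767, 0.0936]
tool_rot: [[-0.174, 0.985, -0.0], [0.985, 0.174, -0.0], [-0.0, -0.0, -1.0]]
ft_force: [-0.9, -0.4, 0.3]
opening: 0.339
finger_force: 29.7
```

>>> apply_moves(commands=[[0, 0, -0.1, 0, 0, 0], [0, 0, -0.2, 0, 0, 0], [0, 0, -0.3, 0, 0, 0], [0, 0, -0.3, 0, 0, 0], [0, 0, -0.2, 0, 0, 0], [0, 0, -0.1, 0, 0, 0], [0, 0, 0, 0, 0, 0], [0, 0, 0, 0, 0, 0]])

```text
clock: 5.2
ee_pos: [0.473, 0.2765, 0.1529]
tool_rot: [[-0.174, 0.985, -0.001], [0.985, 0.174, -0.001], [-0.0, -0.001, -1.0]]
ft_force: [-0.9, -0.0, -1.4]
opening: 0.34
finger_force: 29.7
```

Run:
```python
from h import *
b=imaging.get_image("scene")[130:250,195:315]
cv2.imwrite("pics/d.png",cv2.resize(b,(600,600),interpolation=cv2.INTER_CUBIC))
```

```text
(no output)
```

View pics/d.png

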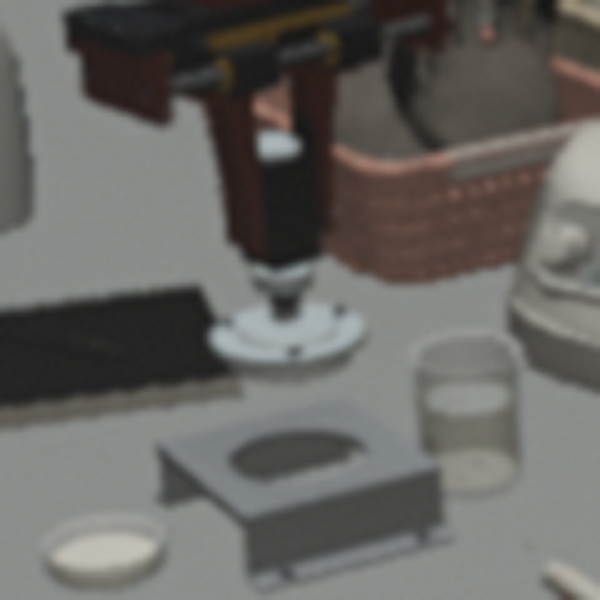

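The applicator is clear of the stand and hangs upright (flange at (288,335) in the crop). Now carrying it to the small square.

>>> apply_moves(commands=[[-0.4, -0.033, 0, 0, 0, 0], [-0.73, -0.06, 0, 0, 0, 0], [-0.73, -0.06, 0, 0, 0, 0], [-0.73, -0.06, 0, 0, 0, 0], [-0.73, -0.06, 0, 0, 0, 0], [-0.73, -0.06, 0, 0, 0, 0], [-0.73, -0.06, 0, 0, 0, 0], [-0.73, -0.06, 0, 0, 0, 0]])

```text
clock: 6.25
ee_pos: [0.4983, -0.0008, 0.1535]
tool_rot: [[-0.173, 0.985, -0.0], [0.985, 0.173, -0.0], [-0.0, -0.0, -1.0]]
ft_force: [-1.0, -0.1, -1.3]
opening: 0.341
finger_force: 29.7
```

>>> apply_moves(commands=[[-0.73, -0.06, 0, 0, 0, 0], [-0.73, -0.06, 0, 0, 0, 0], [-0.73, -0.06, 0, 0, 0, 0], [-0.73, -0.06, 0, 0, 0, 0], [-0.73, -0.06, 0, 0, 0, 0], [-0.73, -0.06, 0, 0, 0, 0], [-0.73, -0.06, 0, 0, 0, 0], [-0.73, -0.06, 0, 0, 0, 0]])

```text
clock: 7.25
ee_pos: [0.5249, -0.2924, 0.1534]
tool_rot: [[-0.173, 0.985, -0.001], [0.985, 0.173, -0.0], [0.0, -0.001, -1.0]]
ft_force: [0.3, -0.2, -1.3]
opening: 0.345
finger_force: 29.7
```

>>> apply_moves(commands=[[-0.35, -0.037, 0, 0, 0, 0], [0, 0, 0, 0, 0, 0], [0, 0, 0, 0, 0, 0], [0, 0, 0.4, 0, 0, 0], [0, 0, 0.4, 0, 0, 0], [0, 0, 0, 0, 0, 0], [0, 0, 0, 0, 0, 0]])

```text
clock: 8.12
ee_pos: [0.5271, -0.3076, 0.1134]
tool_rot: [[-0.174, 0.985, -0.0], [0.985, 0.174, 0.0], [0.0, -0.0, -1.0]]
ft_force: [1.0, 0.4, -2.3]
opening: 0.343
finger_force: 29.7
```

Run:
```python
from h import *
print(robot.read_state()["ee_pos"])
b=imaging.get_image("scene")[255:395,350:490]; a=imaging.get_image("top")[160:300,380:520]
cv2.imwrite("pics/e.png",cv2.resize(np.hstack([a,b]),(800,400),interpolation=cv2.INTER_CUBIC))
```

```text
[ 0.5271 -0.3076  0.1134]
```

View pics/e.png

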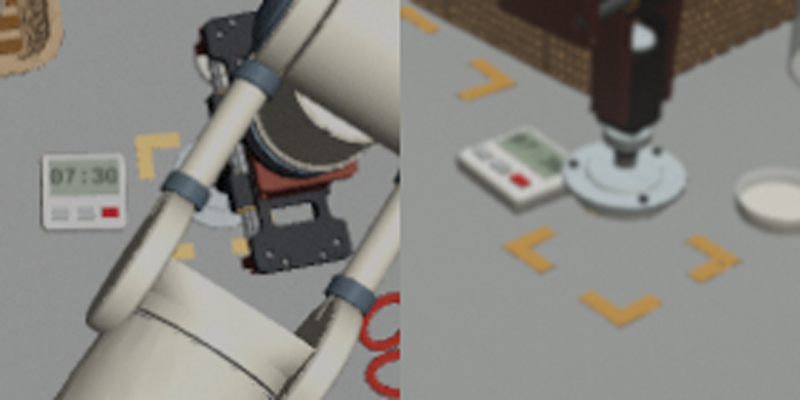

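The plate hangs above the square (flange centre about (429,315) in scene), still clear of the timer. Measuring its position by ray casting.

Run:
```python
from h import *
s=robot.read_state(); z=s["ee_pos"][2]-.0716
im=imaging.get_image("scene"); cv2.imwrite("pics/f.png",im)
print(plane("scene",(428.8,315.2),z+.017))
# expected extent of the flange's top rim if on the tool axis / measured extent
t=np.linspace(0,2*np.pi,73); x,y=s["ee_pos"][:2]
for h in(.012,.017):
    p=proj("scene",np.c_[x+.037*np.cos(t),y+.037*np.sin(t),0*t+z+h]); print(h,p.min(0),p.max(0))
g=cv2.cvtColor(im,cv2.COLOR_BGR2GRAY)
print(g[311,398:460]); print(g[290:340,425])
```

```text
[[ 0.5248 -0.3086]]
0.012 [407.9233 305.5188] [451.3833 329.2305]
0.017 [408.0497 303.0962] [451.6125 326.7136]
[130 124 120 116 108 102 105 115 131 148 158 135  98  95 133 172 181 175
 173 180 185 185 183 184 183 179 157 117  79  64  66  68  72  76 104 151
 179 185 183 183 183 185 185 185 185 184 184 184 182 176 166 155 148 147
 149 148 148 148 148 148 148 148]
[ 39  39  39  39  41  40  40  37  53  99 144 157 135  99  82  88 100 107
 113 112 111 117 144 171 184 186 184 184 183 180 172 168 176 184 187 181
 160 122  99 100 110 130 145 150 149 149 149 149 149 149]
```

>>> apply_moves(commands=[[0, 0, 0.2, 0, 0, 0], [0, 0, 0.2, 0, 0, 0], [0, 0, 0.2, 0, 0, 0], [0, 0, 0.1, 0, 0, 0], [0, 0, 0.06, 0, 0, 0], [0, 0, 0, 0, 0, 0], [0, 0, 0, 0, 0, 0], [0, 0, 0, 0, 0, 0]])

```text
clock: 9.28
ee_pos: [0.5273, -0.308, 0.076]
tool_rot: [[-0.174, 0.985, 0.001], [0.985, 0.174, -0.0], [-0.0, 0.0, -1.0]]
ft_force: [1.1, -0.3, -1.5]
opening: 0.343
finger_force: 29.7
```

>>> apply_moves(commands=[[0, 0, 0.04, 0, 0, 0], [0, 0, 0.04, 0, 0, 0], [0, 0, 0, 0, 0, 0], [0, 0, 0, 0, 0, 0]])

```text
clock: 9.78
ee_pos: [0.5272, -0.3078, 0.0717]
tool_rot: [[-0.174, 0.985, 0.0], [0.985, 0.174, -0.0], [-0.0, 0.0, -1.0]]
ft_force: [-0.1, -0.8, -1.2]
opening: 0.343
finger_force: 29.7
```

>>> apply_moves(commands=[[0, 0, 0.02, 0, 0, 0], [0, 0, 0.02, 0, 0, 0], [0, 0, 0, 0, 0, 0], [0, 0, 0, 0, 0, 0]])

```text
clock: 10.28
ee_pos: [0.5272, -0.3079, 0.0699]
tool_rot: [[-0.174, 0.985, 0.0], [0.985, 0.174, -0.0], [-0.0, 0.0, -1.0]]
ft_force: [-0.8, 0.4, 1.8]
opening: 0.342
finger_force: 29.7
```

>>> apply_moves(commands=[[0, 0, 0.02, 0, 0, 0], [0, 0, 0.02, 0, 0, 0], [0, 0, 0.02, 0, 0, 0], [0, 0, 0.02, 0, 0, 0], [0, 0, 0, 0, 0, 0], [0, 0, 0, 0, 0, 0]])

```text
clock: 11.02
ee_pos: [0.5272, -0.3079, 0.0658]
tool_rot: [[-0.174, 0.985, 0.0], [0.985, 0.174, -0.0], [-0.0, 0.0, -1.0]]
ft_force: [-1.6, 0.9, 4.0]
opening: 0.344
finger_force: 29.7
```

Run:
```python
from h import *
S=[];Z=[];I=[]
for i in range(12):
    I.append(imaging.get_image("scene").astype(float)); s=robot.read_state(); S.append(s["ft_force"]); Z.append(s["ee_pos"])
print(np.mean(S,0),np.std(S,0),np.mean(Z,0),s["clock"])
b=np.mean(I,0).astype(np.uint8)
cv2.imwrite("pics/g.png",b)
cv2.imwrite("pics/g2.png",cv2.resize(b[270:370,380:480],(600,600),interpolation=cv2.INTER_CUBIC))
```

```text
[-1.3496  0.8368  3.6493] [0.5938 0.5125 0.4639] [ 0.5272 -0.3079  0.0657] 11.625
```

View pics/g2.png

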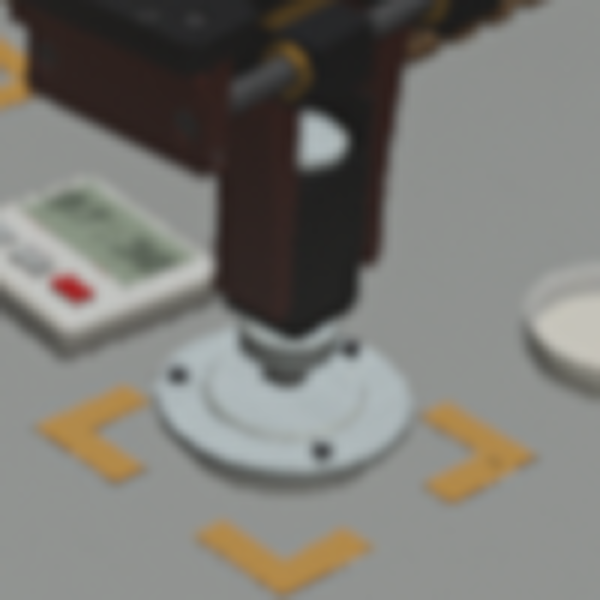

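The plate is flat and centred between the tape marks: its flange centre is at (284,400) in the crop and the front mark's corner is at (285,590). The collar is down on the dark band. Spring force is about 5.2 N, so the plunger is in about 6 mm. Holding.

>>> apply_moves(commands=[[0, 0, 0, 0, 0, 0], [0, 0, 0, 0, 0, 0], [0, 0, 0, 0, 0, 0], [0, 0, 0, 0, 0, 0], [0, 0, 0, 0, 0, 0], [0, 0, 0, 0, 0, 0], [0, 0, 0, 0, 0, 0], [0, 0, 0, 0, 0, 0]])

```text
clock: 12.62
ee_pos: [0.5272, -0.3078, 0.0657]
tool_rot: [[-0.174, 0.985, 0.0], [0.985, 0.174, -0.0], [-0.0, 0.0, -1.0]]
ft_force: [-1.6, 0.5, 3.6]
opening: 0.341
finger_force: 29.7
```

>>> apply_moves(commands=[[0, 0, 0, 0, 0, 0], [0, 0, 0, 0, 0, 0], [0, 0, 0, 0, 0, 0], [0, 0, 0, 0, 0, 0], [0, 0, 0, 0, 0, 0], [0, 0, 0, 0, 0, 0], [0, 0, 0, 0, 0, 0], [0, 0, 0, 0, 0, 0]])

```text
clock: 13.62
ee_pos: [0.5272, -0.3079, 0.0657]
tool_rot: [[-0.174, 0.985, 0.0], [0.985, 0.174, -0.0], [-0.0, 0.0, -1.0]]
ft_force: [-1.2, -0.2, 3.8]
opening: 0.342
finger_force: 29.7
```

>>> apply_moves(commands=[[0, 0, 0, 0, 0, 0], [0, 0, 0, 0, 0, 0], [0, 0, 0, 0, 0, 0], [0, 0, 0, 0, 0, 0], [0, 0, 0, 0, 0, 0], [0, 0, 0, 0, 0, 0], [0, 0, 0, 0, 0, 0], [0, 0, 0, 0, 0, 0]])

```text
clock: 14.62
ee_pos: [0.5272, -0.3079, 0.0656]
tool_rot: [[-0.174, 0.985, 0.0], [0.985, 0.174, -0.0], [-0.0, 0.0, -1.0]]
ft_force: [-1.1, 0.8, 3.7]
opening: 0.345
finger_force: 29.7
```

>>> apply_moves(commands=[[0, 0, 0, 0, 0, 0], [0, 0, 0, 0, 0, 0], [0, 0, 0, 0, 0, 0], [0, 0, 0, 0, 0, 0], [0, 0, 0, 0, 0, 0], [0, 0, 0, 0, 0, 0], [0, 0, 0, 0, 0, 0], [0, 0, 0, 0, 0, 0]])

```text
clock: 15.62
ee_pos: [0.5272, -0.3078, 0.0656]
tool_rot: [[-0.174, 0.985, -0.0], [0.985, 0.174, 0.0], [0.0, -0.0, -1.0]]
ft_force: [-0.8, 1.0, 3.9]
opening: 0.344
finger_force: 29.7
```

>>> apply_moves(commands=[[0, 0, 0, 0, 0, 0], [0, 0, 0, 0, 0, 0], [0, 0, 0, 0, 0, 0], [0, 0, 0, 0, 0, 0], [0, 0, 0, 0, 0, 0], [0, 0, 0, 0, 0, 0], [0, 0, 0, 0, 0, 0], [0, 0, 0, 0, 0, 0]])

```text
clock: 16.62
ee_pos: [0.5272, -0.3078, 0.0657]
tool_rot: [[-0.174, 0.985, 0.0], [0.985, 0.174, -0.0], [-0.0, 0.0, -1.0]]
ft_force: [-0.8, -1.4, 3.6]
opening: 0.339
finger_force: 29.7
```

>>> apply_moves(commands=[[0, 0, 0, 0, 0, 0], [0, 0, 0, 0, 0, 0], [0, 0, 0, 0, 0, 0], [0, 0, 0, 0, 0, 0], [0, 0, 0, 0, 0, 0], [0, 0, 0, 0, 0, 0], [0, 0, 0, 0, 0, 0], [0, 0, 0, 0, 0, 0]])

```text
clock: 17.62
ee_pos: [0.5272, -0.3078, 0.0656]
tool_rot: [[-0.174, 0.985, 0.0], [0.985, 0.174, -0.0], [-0.0, 0.0, -1.0]]
ft_force: [0.4, -0.0, 3.5]
opening: 0.335
finger_force: 29.7
```

```bash
python3 -c "
from rig import robot
print(robot.finish_job())"
```

```text
the job is handed in; nothing more can be done
None
```

I handed the job in with the applicator still gripped and pressed flat inside the small square at about 5 N (plunger in about 6 mm, both estimated from the wrist force and height), after holding it there for over six seconds; the judge's result was not shown.

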